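# Wedge a small board tight in its sanding cradle

## Robot

A 6-joint arm with a two-finger parallel gripper is mounted at the origin on a cart in front of the work surface, level with it; the furniture and walls round the work are solid. World frame = base frame: x ahead of the robot, y to its left, z up, the work surface at z = 0. Lengths are in mm, angles in rad, forces in N, time in s.
With the tool pointing down it reaches from about 300 to 875 mm from the base axis. Payload 6.4 kg.
Tool frame: the origin (TCP) lies at the very end of the fingers, on their centre line; the grasp point (between the pads) lies 19 mm behind it (ctrl.pinch_z is the distance from the TCP to the grasp point, in mm); z points along the fingers, y is the direction in which the jaws open and shut (so a half turn about z gives the same grasp; the last joint's range is limited). The gripper opens to 85 mm and grips with 20 to 120 N. Pads are 22 mm wide; open, the fingers measure 114 mm over their backs; the gripper's body (76 mm by 85 mm) begins 54 mm behind the grasp point. The pads swing forward as they close: fully open they stand 13 mm farther back than shut.
Start: joints at [1.067, 0.181, 1.607, -0, 1.354, -0.206], TCP at [168.703, 549.709, 231.288] pointing down, gripper open.
Joint ranges: [-2.99, 2.99], [-0.89, 2.07], [0.3, 2.58], [-1.14, 4.28], [0, 2.63], [-3.12, 3.12]. Speed limits (rad/s): [2.57, 2.57, 3.01, 3.14, 3.14, 3.14].

## Interface

Orientations are given as a rotation vector (axis times angle).
In Python, from station import ctrl gives the robot as it stands.
- The arm moves only by the tool step_arm, never from a script. Its argument "deltas" is one flat list of numbers, 7 for each row, row after row: the turn, a rotation vector about the tool's x, y, z in rad, then the shift along the tool's x, y, z in mm, then the opening in per cent of the stroke, from 0 (shut) to 100 (fully open). A call has 1 to 12 rows; each row is the pose to reach, as a shift and turn from the pose commanded when the call began, along the tool's axes at that moment; what a row does not reach only later rows make up. A row lasts 1/12 s, in which the tool goes at most 41.7 mm and 7.16 degrees, less where a joint would pass 70% of its speed; a pose out of reach is approached as far as the arm can. A call with a gripper value outside its range is refused whole. The fingers move at their own pace and stop on an object; the grip force is fixed at half the most. Time passes only in rows, so rows that repeat a pose let the fingers close. It gives the time, the measured TCP pose, the force and the opening at its end, in the units of the state.
- ctrl.state(): the state, without advancing time (a new reading comes with each control period).
- ctrl.snapshot(name): name is "scene" or "top" or "wrist"; returns a dict with "image" (400x640x3 uint8, red, green, blue), "mtx" (3x3 intrinsics, pixels), "D" ([k1, k2, p1, p2, k3] as OpenCV has them; the pictures are not rectified), "R" (3x3) and "t" (3): a world point X has camera coordinates R X + t; the wrist camera has in their place "tool_from_camera" (4x4, takes a point from camera to tool coordinates, whose origin is the TCP and whose axes are the flange's). Camera axes: x right, y down, z forward; pixel columns grow to the right and rows downward; lengths in mm; the calibration is good to about 2 mm. A picture is of the moment at which its call begins: read the wrist's pose just before it. There is no depth.
- ctrl.sign_off(): hands the job in, once; it reports no verdict.
The state is a dict: "time": time; "qpos": joint angles; "joint_velocities": joint speeds; "joint_torque": joint torques, N m; "tool_pos": TCP position; "tool_rot": TCP orientation; "contact_force": force on the tool from outside, world axes, zero at the start; "ft_torque": the same for the moment, N m; "opening": finger opening in mm.
Only numpy, scipy, OpenCV 4.12 (cv2) and the standard library are available. Lean on these libraries where they do the work, as an engineer would, in place of code of your own. Each camera call takes 0.05 s, during which the arm holds its last target.

## Task

Fix the small square board in the plywood sanding cradle: slip the loose wooden wedge, thin end first, into the slot between the board and the slanted stop and let go of it while it is still loose. Then take the hardwood offcut as a tapping block and knock the wedge's thick end in with two or more separate light taps, until the board sits hard against its fence and the wedge stays locked tight, but without forcing it, which would crush the board's edge. Lay the offcut back on the bench, clear of the cradle.

Things in the scene. Friction and masses are not known exactly. Their poses are not given: they have to be found in the camera images.
- cradle: Sanding cradle fixed to the bench: plywood plate 257 x 212 x 15 mm carrying two dark hardwood cleats (fence, end stop) and a slanted dark stop. Origin on the bench surface, z up; the plate spans x -165..+92 and y -108..+104 mm in this frame. The wedge is driven along +x, on the +y side of the board.
- fence (a point): Middle of the fence's inner face (cradle x = -14, y = -75 mm): a cleat along the cradle's x, 24 mm high, lined with black rubber (gives 1 mm at 20 N), that the board must bear against. The end stop is a cleat along y with its face at cradle x = +60 mm, from y = -73 to +19 mm: it stops the board but lets the wedge pass.
- slot_mouth (a point): Mouth of the slot, on the plate's top (cradle x = -65, y = +40, z = 15 mm). The slot lies between the board's edge (seated: cradle y = +30 mm) and the slanted stop, and narrows 1:8 along +x: 18-27 mm wide at the mouth, 10-19 mm at cradle x = 0. The stop (130 mm long, 28 high, two black knobs to 46 mm above the plate) is re-set by hand every time and not measured.
- board: Small square oak board, 110 x 105 x 26 mm (x, y, z), about 0.19 kg, loose on the cradle plate. Origin: centre of its underside; its x is along the cradle's x. It starts up to 4 mm short of the end stop, 2 mm of the fence; seated, its origin is at cradle x = +5, y = -22.5 mm, its near end at x = -50 mm. The advancing wedge pushes it home.
- wedge: Pale wooden wedge, 170 mm long, 32 high, 80 g, lying on the bench. Origin: mid-length, on the underside; +x to the thin end. Thick end: straight head 26 mm thick (y -13..+13), x -85..-40 mm: grip it there. Then it tapers 1:8 to 10.4 mm at x = +85. Its -y face (y = -13 mm) is straight and goes against the board, the sloping +y face against the slanted stop.
- wedge_nose (a point): Centre of the wedge's thin end (wedge x = +85, y = -7.8, z = 16 mm). When the wedge begins to bind, this point is somewhere between cradle x = 0 and +64 mm, depending on how the slanted stop is set: only the feel tells. Slipped in loosely, leave it at cradle x = -40 to -20 mm.
- wedge_butt (a point): Centre of the wedge's thick end face, the one to tap (wedge x = -85, y = 0, z = 16 mm). The wedge slides easily until it binds, then stiffens within a few mm and stays by friction (about 0.6). Slow taps that peak at some 15 to 20 N lock it (it then presses the board about as hard); under 10 N it is not yet tight; over 35 N crushes the board's edge.
- block: Hardwood offcut used as tapping block, 110 x 60 x 50 mm (x, y, z), about 0.21 kg, lying on the bench. Origin: centre of its underside. Grip it across the 60 mm and tap with a 60 x 50 mm end; hold its underside some 5 mm above the cradle's plate, that is 20 mm above the bench.
- jar: Bystander: clear screw jar with red lid, 66 mm wide, 86 mm high, to be left standing where it is. Origin: centre of its underside.

How it is judged:
By the outcome, as a careful person would: the job done as asked, in the order asked, and still so for the second after the job is handed in, with the robot touching nothing.
It also fails if it takes over 70 s, if anything falls off the work surface, if the arm or the gripper's body presses on something with over 40 N, if the wrist force passes 120 N, or if a joint passes its speed limit or range.

## Working session

There is one attempt and no reset: what is moved stays moved. The work goes in short steps, Python scripts to look and compute and a tool call to move; the robot and the scene stay as the last step left them, time stands still between calls to the robot, and variables do not carry over. Pictures are saved under pics/ and viewed, and the job is handed in when it is done.

Besides the shell and the picture viewer there is one more tool, called after "Request:" as name(argument=value, ...) on one line, values as JSON. step_arm: Moves the arm, as the interface text tells. Its arguments: {"type":"object","properties":{"deltas":{"type":"array"}},"required":["deltas"]}

```bash
mkdir -p pics; ls; cat > h.py <<'E'
import numpy as np, cv2
from station import ctrl
from scipy.spatial.transform import Rotation as Ro
def snap(n,f=None):
    s=ctrl.state(); d=ctrl.snapshot(n)
    if n=='wrist':
        T=np.eye(4); T[:3,:3]=Ro.from_rotvec(s['tool_rot']).as_matrix(); T[:3,3]=s['tool_pos']
        C=T@np.array(d['tool_from_camera']); d['R']=C[:3,:3].T; d['t']=-C[:3,:3].T@C[:3,3]
    for k in('mtx','D','R','t'): d[k]=np.array(d[k],float)
    if f: cv2.imwrite('pics/'+f,d['image'][:,:,::-1])
    return d
def ray(d,px,z):
    p=cv2.undistortPoints(np.array(px,float).reshape(-1,1,2),d['mtx'],d['D']).reshape(-1,2)
    v=np.c_[p,np.ones(len(p))]@d['R']; c=-d['R'].T@d['t'].ravel()
    return c+v*((z-c[2])/v[:,2])[:,None]
def proj(d,X):
    return cv2.projectPoints(np.array(X,float).reshape(-1,1,3),cv2.Rodrigues(d['R'])[0],d['t'],d['mtx'],d['D'])[0].reshape(-1,2)
E
python3 - <<'E'
from h import *
import pickle
s=ctrl.state(); print(s)
D={}
for n in('scene','top','wrist'): D[n]=snap(n,n+'0.png'); print(n,-D[n]['R'].T@D[n]['t'].ravel())
pickle.dump(D,open('d0.pkl','wb'))
E
```

```text
pics
{'time': 0.0, 'qpos': array([ 1.06672315e+00,  1.81530285e-01,  1.60803900e+00, -2.09208577e-05,
        1.35377780e+00, -2.06333860e-01]), 'joint_velocities': array([ 0.00063618, -0.000321  ,  0.00019059,  0.00068357,  0.00122943,
       -0.00018097]), 'joint_torque': array([-1.04422863e-03, -4.44874370e+01, -3.51328182e+01, -4.41444172e-04,
        9.38254700e-03,  5.51962273e-06]), 'tool_pos': array([168.41290387, 549.19617908, 230.37521408]), 'tool_rot': array([-4.65867401e-01, -3.10626016e+00,  2.59450309e-03]), 'contact_force': array([-0.28583573, -0.34815865, -0.09404995]), 'ft_torque': array([-0.07407202, -0.0352296 , -0.01885058]), 'opening': 85.70256646223903}
scene [ -95.84798037 -640.04565867  968.74167788]
top [ 280.73289044   31.70126419 1478.40730252]
wrist [ 90.41758648 573.20792647 372.72322643]
```

View pics/scene0.png

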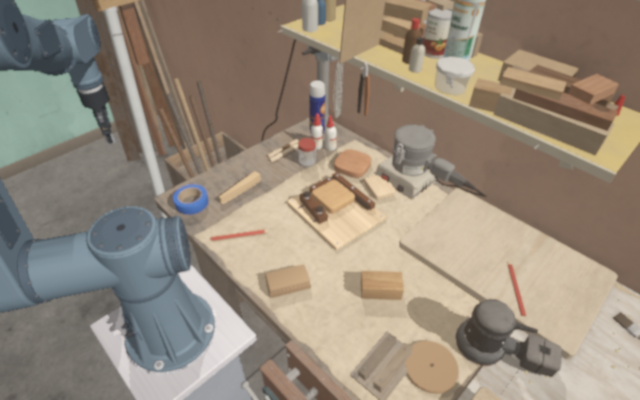

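View pics/top0.png

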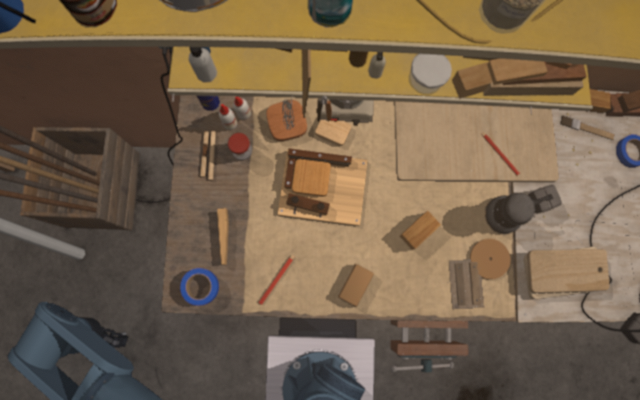

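View pics/wrist0.png

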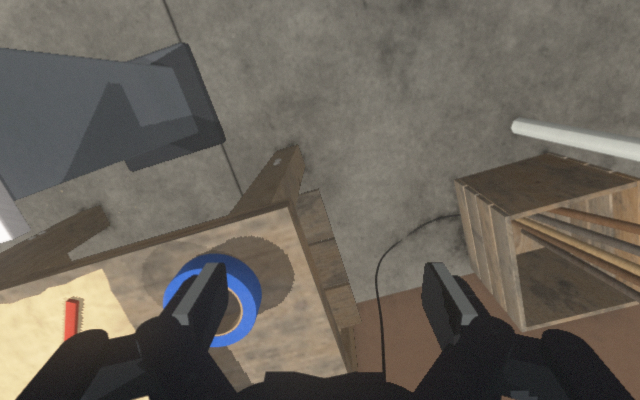

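```bash
python3 - <<'E'
from h import *
import pickle
D=pickle.load(open('d0.pkl','rb'))
a=D['top']['image'][:,:,::-1]
cv2.imwrite('pics/z1.png',cv2.resize(a[130:320,190:450],None,fx=3,fy=3,interpolation=cv2.INTER_CUBIC))
b=D['scene']['image'][:,:,::-1]
cv2.imwrite('pics/z2.png',cv2.resize(b[130:330,200:440],None,fx=3,fy=3,interpolation=cv2.INTER_CUBIC))
for px in [(219,236),(357,285),(420,230),(310,178),(238,145),(280,215),(361,222),(367,160)]:
    print(px,ray(D['top'],[px],15)[0].round())
E
```

```text
(219, 236) [447. 322.  15.]
(357, 285) [ 311. -103.   15.]
(420, 230) [ 484. -296.   15.]
(310, 178) [638.  49.  15.]
(238, 145) [739. 281.  15.]
(280, 215) [518. 137.  15.]
(361, 222) [ 503. -113.   15.]
(367, 160) [ 702. -130.   15.]
```

View pics/z1.png

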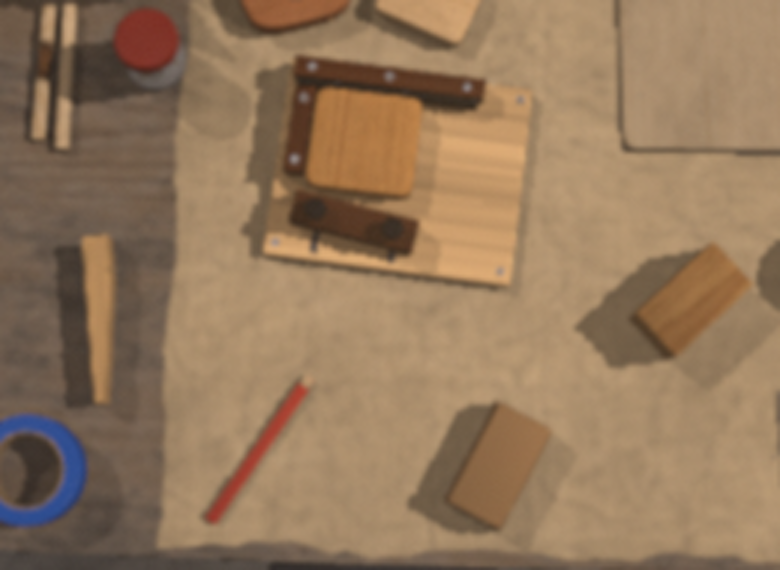

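View pics/z2.png

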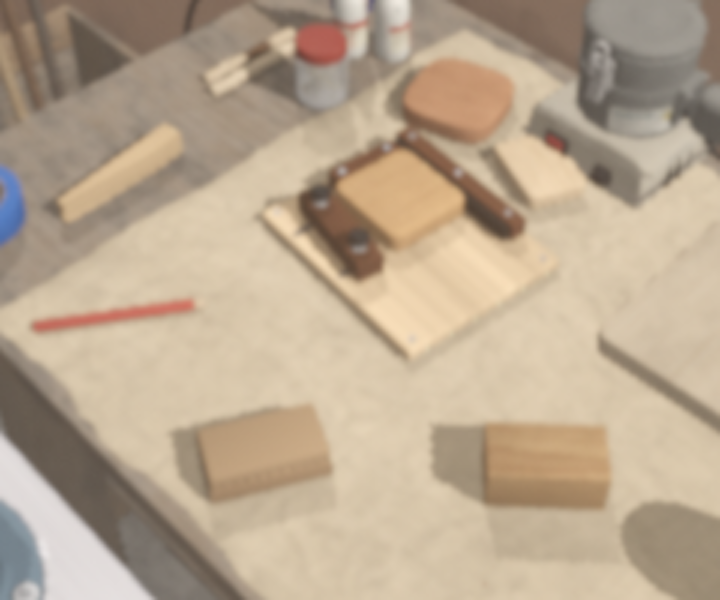

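```bash
python3 - <<'E'
from h import *
import pickle
D=pickle.load(open('d0.pkl','rb'));d=D['top'];e=D['scene']
f=lambda L:np.array(L,float)/3+[190,130]-1/3
g=lambda L:np.array(L,float)/3+[200,130]-1/3
def rep(n,P):
    print(n,P[:,:2].round().tolist(),[round(np.linalg.norm(P[i]-P[(i+1)%len(P)])) for i in range(len(P))])
for z in(50,40,30): rep('R%d'%z,ray(d,f([(713,243),(750,281),(672,355),(635,315)]),z)); rep('L%d'%z,ray(d,f([(500,402),(551,431),(500,528),(448,499)]),z))
for z in (50,40,30):
  rep('sR%d'%z,ray(e,g([(485,424),(605,424),(609,468),(485,468)]),z))
  rep('sL%d'%z,ray(e,g([(198,432),(316,405),(331,463),(210,499)][:]),0 if 0 else z))
rep('plate',ray(d,f([(533,92),(512,285),(263,255)]),15))
rep('board',ray(d,f([(318,87),(424,97),(411,197),(305,183)]),41))
rep('wedge',ray(d,f([(82,236),(111,235),(108,402),(95,402)]),32))
rep('stop',ray(d,f([(295,194),(418,219),(411,254),(289,224)]),43))
rep('jar',ray(d,f([(147,38)]),86))
E
```

```text
R50 [[539.0, -312.0], [501.0, -349.0], [424.0, -269.0], [463.0, -231.0]] [53, 111, 54, 110]
L50 [[373.0, -97.0], [346.0, -148.0], [250.0, -99.0], [277.0, -48.0]] [58, 107, 58, 108]
R40 [[540.0, -314.0], [502.0, -352.0], [425.0, -271.0], [464.0, -233.0]] [54, 112, 54, 111]
L40 [[373.0, -98.0], [346.0, -149.0], [250.0, -100.0], [277.0, -48.0]] [58, 108, 58, 109]
R30 [[542.0, -316.0], [504.0, -354.0], [426.0, -273.0], [466.0, -235.0]] [54, 113, 55, 112]
L30 [[374.0, -99.0], [347.0, -151.0], [250.0, -101.0], [277.0, -49.0]] [58, 109, 59, 109]
sR50 [[462.0, -237.0], [541.0, -313.0], [505.0, -345.0], [426.0, -269.0]] [110, 48, 110, 48]
sL50 [[268.0, -63.0], [365.0, -115.0], [332.0, -171.0], [231.0, -126.0]] [110, 66, 110, 73]
sR40 [[468.0, -232.0], [548.0, -309.0], [512.0, -342.0], [432.0, -265.0]] [111, 48, 111, 48]
sL40 [[272.0, -57.0], [370.0, -109.0], [336.0, -166.0], [234.0, -120.0]] [111, 66, 112, 73]
sR30 [[474.0, -228.0], [555.0, -306.0], [518.0, -339.0], [438.0, -261.0]] [112, 49, 112, 49]
sL30 [[276.0, -51.0], [375.0, -103.0], [341.0, -161.0], [238.0, -115.0]] [113, 67, 113, 74]
plate [[701.0, -131.0], [495.0, -111.0], [518.0, 146.0]] [207, 258, 331]
board [[692.0, 95.0], [684.0, -15.0], [579.0, -4.0], [590.0, 104.0]] [110, 106, 109, 102]
wedge [[530.0, 330.0], [532.0, 300.0], [362.0, 293.0], [362.0, 306.0]] [30, 170, 13, 170]
stop [[578.0, 114.0], [556.0, -12.0], [520.0, -6.0], [546.0, 119.0]] [127, 37, 127, 32]
jar [[725.0, 267.0]] [0]
```

```bash
cat >> h.py <<'E'
def go(x,y,z,yaw):
    """delta for target TCP, tool-y yaw in deg (tool down)"""
    s=ctrl.state(); R=Ro.from_rotvec(s['tool_rot']).as_matrix()
    a=np.radians(yaw); ty=np.array([np.cos(a),np.sin(a),0]); tz=np.array([0,0,-1.]); T=np.c_[np.cross(ty,tz),ty,tz]
    rv=Ro.from_matrix(R.T@T).as_rotvec(); dp=R.T@(np.array([x,y,z])-s['tool_pos'])
    print('t',round(s['time'],2),'pos',s['tool_pos'].round(1),'yaw',round(np.degrees(np.arctan2(R[1,1],R[0,1])),2),'F',s['contact_force'].round(1),'op',round(s['opening'],1),'q',s['qpos'].round(2))
    print('DELTA',rv.round(3).tolist(),dp.round(1).tolist())
E
python3 - <<'E'
from h import *
go(511,312,190,98)
P=[(-165,-108),(-165,104),(92,104)];W=np.array([[701,-131],[495,-111],[518,146.]])
P=np.array(P,float)
A=P-P.mean(0);B=W-W.mean(0)
H=A.T@B;th=np.arctan2(H[0,1]-H[1,0],H[0,0]+H[1,1]);R=np.array([[np.cos(th),-np.sin(th)],[np.sin(th),np.cos(th)]])
t=W.mean(0)-R@P.mean(0);print(np.degrees(th),t,(P@R.T+t).round(1))
E
```

```text
t 0.15 pos [168.5 549.3 230.6] yaw 72.94 F [ 0.7 -0.8  0. ] op 85.5 q [ 1.07  0.18  1.61 -0.    1.35 -0.21]
DELTA [-0.001, -0.001, -0.437] [-397.1, -126.3, 40.7]
84.3220970775762 [612.35204796  43.64624207] [[ 703.5 -131.2]
 [ 492.5 -110.3]
 [ 518.   145.5]]
```

Request:
step_arm(deltas=[0,0,-0.437,-397,-126.5,40.5,100,0,0,-0.437,-397,-126.5,40.5,100,0,0,-0.437,-397,-126.5,40.5,100,0,0,-0.437,-397,-126.5,40.5,100,0,0,-0.437,-397,-126.5,40.5,100,0,0,-0.437,-397,-126.5,40.5,100,0,0,-0.437,-397,-126.5,40.5,100,0,0,-0.437,-397,-126.5,40.5,100,0,0,-0.437,-397,-126.5,40.5,100,0,0,-0.437,-397,-126.5,40.5,100,0,0,-0.437,-397,-126.5,40.5,100,0,0,-0.437,-397,-126.5,40.5,100])

```text
time: 1.15
tool_pos: [513.5, 309.6, 189.8]
tool_rot: [0.211, -3.134, 0.001]
contact_force: [-0.9, 0.5, -0.1]
opening: 85.4
```

Request:
step_arm(deltas=[0,0,0,0,0,0,100,0,0,0,0,0,0,100])

```text
time: 1.32
tool_pos: [509.9, 313.1, 190.6]
tool_rot: [0.22, -3.133, -0.0]
contact_force: [0.5, 0.5, -0.1]
opening: 85.2
```

```bash
python3 - <<'E'
from h import *
import pickle
d=snap('wrist','w1.png'); pickle.dump(d,open('w1.pkl','wb'))
go(511,312,3,98)
E
```

```text
t 1.37 pos [509.7 313.4 190.7] yaw 98.07 F [-0.3  0.4 -0.2] op 85.4 q [ 0.35  0.27  1.58  0.    1.29 -1.36]
DELTA [0.0, -0.001, 0.001] [-1.2, -1.6, 187.7]
```

View pics/w1.png

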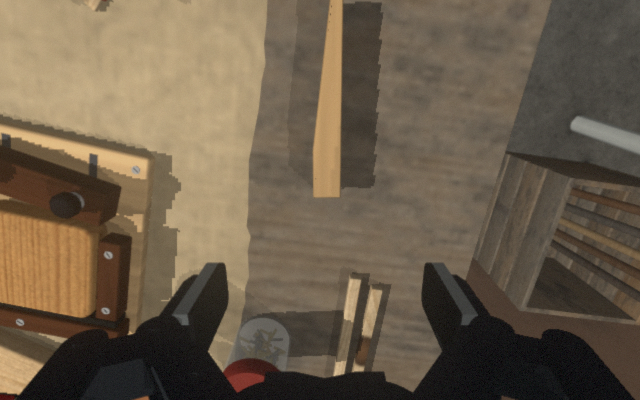

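```bash
python3 - <<'E'
from h import *
import pickle
d=pickle.load(open('w1.pkl','rb'))
a=d['image'][:,:,::-1]
cv2.imwrite('pics/w1z.png',cv2.resize(a[0:210,250:450],None,fx=2.8,fy=2.8,interpolation=cv2.INTER_CUBIC))
hsv=cv2.cvtColor(np.ascontiguousarray(a),cv2.COLOR_BGR2HSV)
for v in (5,30,60,90,120,150,180,192):
    print(v,[tuple(hsv[v,u]) for u in ()], end=' ')
    row=hsv[v,300:350].astype(int); m=(row[:,1]>95)&(row[:,2]>130); u=np.where(m)[0]+300; print(u.min(),u.max(),len(u))
c=hsv[180:206,327].astype(int); print(c.tolist())
print(-d['R'].T@d['t'].ravel())
E
```

```text
5 [] 329 342 14
30 [] 326 341 16
60 [] 323 341 19
90 [] 319 341 23
120 [] 316 340 25
150 [] 313 339 27
180 [] 313 339 27
192 [] 313 339 27
[[17, 111, 186], [17, 114, 186], [18, 116, 185], [17, 112, 187], [17, 116, 187], [17, 116, 184], [17, 113, 189], [16, 119, 185], [16, 117, 188], [17, 116, 187], [16, 114, 188], [17, 114, 186], [17, 114, 185], [18, 115, 186], [17, 114, 186], [18, 116, 181], [17, 114, 175], [16, 98, 140], [18, 69, 119], [18, 70, 116], [17, 63, 118], [16, 62, 115], [19, 65, 114], [17, 63, 113], [17, 61, 113], [16, 63, 113]]
[429.1569587  301.69023256 332.87675418]
```

View pics/w1z.png

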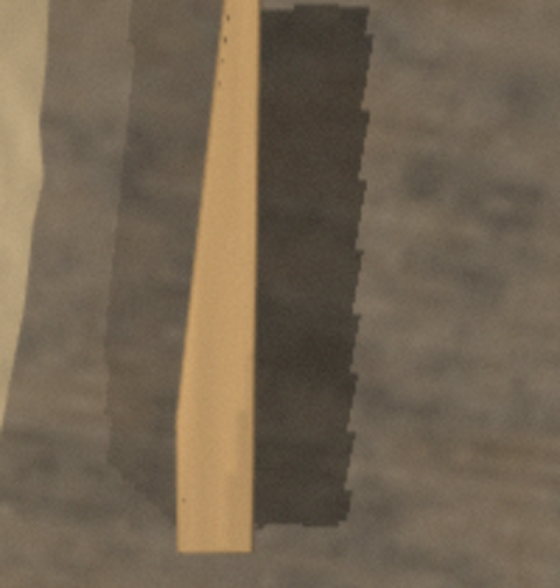

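```bash
python3 - <<'E'
from h import *
import pickle
d=pickle.load(open('w1.pkl','rb'))
P=ray(d,[(340,196.5),(341,120),(342.5,5),(313,196.5),(313,150)],32)
print(P.round(1)); v=P[2]-P[0]; yaw=np.degrees(np.arctan2(v[1],v[0]))%360; print(yaw)
u=np.array([np.cos(np.radians(yaw)),np.sin(np.radians(yaw))]);b=(P[0]+P[3])[:2]/2; print('butt',b,np.linalg.norm(P[0]-P[3]))
g=b+u*16; print('grip',g); go(g[0],g[1],3,yaw-90)
# cradle from wrist corner
print(ray(d,[(153,153)],15))
E
```

```text
[[524.6 329.8  32. ]
 [455.5 320.   32. ]
 [367.8 307.5  32. ]
 [528.1 304.9  32. ]
 [484.8 299.3  32. ]]
188.11835535019483
butt [526.30514619 317.37514119] 25.151835000150697
grip [510.46549071 315.11564695]
t 1.37 pos [509.7 313.4 190.7] yaw 98.07 F [-0.3  0.4 -0.2] op 85.4 q [ 0.35  0.27  1.58  0.    1.29 -1.36]
DELTA [0.0, -0.001, -0.001] [-1.1, 1.6, 187.7]
[[511.81419829 149.83715255  15.        ]]
```

Request:
step_arm(deltas=[0,0,0,1,1.5,187,70,0,0,0,1,1.5,187,70,0,0,0,1,1.5,187,70,0,0,0,1,1.5,187,70,0,0,0,1,1.5,187,70,0,0,0,1,1.5,187,70,0,0,0,1,1.5,187,70])

```text
time: 1.95
tool_pos: [508.2, 314.5, 3.3]
tool_rot: [0.221, -3.131, 0.001]
contact_force: [0.8, 0.1, 0.8]
opening: 59.8
```

Request:
step_arm(deltas=[0,0,0,0,0,0,10,0,0,0,0,0,0,10,0,0,0,0,0,0,10,0,0,0,0,0,0,10,0,0,0,0,0,0,10,0,0,0,0,0,0,10])

```text
time: 2.45
tool_pos: [512.0, 314.7, 6.7]
tool_rot: [-0.218, 3.129, 0.003]
contact_force: [-1.0, 0.4, 8.1]
opening: 25.2
```

Request:
step_arm(deltas=[0,0,0,0,0,-60,10,0,0,0,0,0,-120,10,0,0,0,0,0,-120,10,0,0,0,0,0,-120,10,0,0,0,0,0,-120,10])

```text
time: 2.87
tool_pos: [512.4, 314.6, 128.2]
tool_rot: [-0.218, 3.126, 0.004]
contact_force: [-0.2, -0.2, -0.9]
opening: 24.6
```

```bash
python3 - <<'E'
from h import *
import pickle
d=snap('wrist','w2.png'); pickle.dump(d,open('w2.pkl','wb'))
go(511,312,3,98)
E
```

```text
t 2.92 pos [510.7 313.9 125.6] yaw 97.97 F [-0.2  0.7 -1.6] op 24.8 q [ 0.35  0.34  1.63 -0.    1.16 -1.36]
DELTA [0.001, 0.003, -0.0] [0.4, -2.0, 122.6]
```

View pics/w2.png

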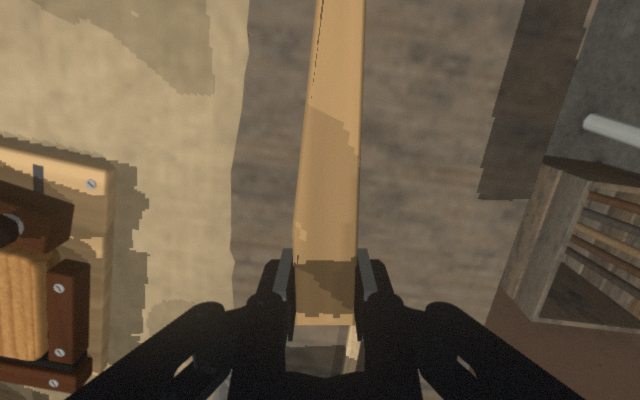

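```bash
python3 - <<'E'
from h import *
import pickle
d=pickle.load(open('w2.pkl','rb'))
a=np.ascontiguousarray(d['image'][:,:,::-1]); 
for v in (2,40,80,120,160,200,240):
    r=a[v].astype(int); # edges by B-R diff
    m=(r[:,2]-r[:,0])>45; u=np.where(m[280:400])[0]+280; print(v,u.min(),u.max())
s=ctrl.state();R=Ro.from_rotvec(s['tool_rot']).as_matrix();p=s['tool_pos']
for z in(145,151,157):
    P=ray(d,[(362,40),(356.5,240),(294,240),(297,325),(355,325)],z); T=(P-p)@R
    print(z,T.round(1).tolist())
E
```

```text
2 316 365
40 312 363
80 308 362
120 303 360
160 299 359
200 295 357
240 292 356
145 [[94.3, 13.1, -19.7], [20.3, 13.5, -19.5], [20.4, -11.8, -19.5], [-21.4, -11.7, -19.4], [-21.4, 14.1, -19.4]]
151 [[93.6, 12.5, -25.7], [23.2, 12.8, -25.5], [23.3, -11.3, -25.5], [-16.5, -11.1, -25.4], [-16.5, 13.4, -25.4]]
157 [[93.0, 11.9, -31.7], [26.1, 12.2, -31.5], [26.1, -10.7, -31.5], [-11.6, -10.6, -31.4], [-11.6, 12.8, -31.4]]
```

```bash
python3 - <<'E'
from h import *
go(540.4,-202.6,125,-5.5)
E
```

```text
t 2.92 pos [510.7 313.9 125.6] yaw 97.97 F [-0.2  0.7 -1.6] op 24.8 q [ 0.35  0.34  1.63 -0.    1.16 -1.36]
DELTA [0.003, 0.002, 1.806] [42.2, -515.6, 0.1]
```

Request:
step_arm(deltas=[0,0,0.125,3.5,-42,0,10,0,0,0.25,7,-84,0,10,0,0,0.375,10,-125,0,10,0,0,0.5,14,-165,0,10,0,0,0.625,17,-205,0,10,0,0,0.75,20,-245,0,10,0,0,0.875,23,-285,0,10,0,0,1.0,26,-325,0,10,0,0,1.125,29,-365,0,10,0,0,1.25,32,-405,0,10,0,0,1.375,35,-445,0,10,0,0,1.5,38,-485,0,10])

```text
time: 3.92
tool_pos: [538.0, -173.3, 121.9]
tool_rot: [-1.982, -2.433, 0.001]
contact_force: [0.2, 0.6, -0.2]
opening: 25.0
```

```bash
python3 - <<'E'
from h import *
go(540.4,-202.6,125,-5.5)
E
```

```text
t 3.92 pos [ 538.  -173.3  121.9] yaw 11.66 F [ 0.2  0.6 -0.2] op 25.0 q [-0.52  0.28  1.72  0.    1.14 -0.73]
DELTA [-0.003, -0.002, 0.3] [-29.2, -3.6, -3.2]
```

Request:
step_arm(deltas=[0,0,0.12,-29,-3.5,-3,10,0,0,0.24,-29,-3.5,-3,10,0,0,0.3,-29,-3.5,-3,10,0,0,0.3,-29,-3.5,-3,10,0,0,0.3,-29,-3.5,-3,10])

```text
time: 4.33
tool_pos: [541.0, -200.5, 125.1]
tool_rot: [-2.315, -2.119, 0.001]
contact_force: [0.4, 1.0, -0.4]
opening: 25.0
```

```bash
python3 - <<'E'
from h import *
import pickle
d=snap('wrist','w3.png'); pickle.dump(d,open('w3.pkl','wb'))
go(540.4,-202.6,125,-5.5)
s=snap('scene','s3.png')
E
```

```text
t 4.38 pos [ 541.3 -200.4  125.4] yaw -5.02 F [ 0.3 -0.3 -0.5] op 24.3 q [-0.56  0.3   1.69 -0.    1.15 -0.47]
DELTA [-0.002, -0.001, 0.008] [-2.3, -0.7, 0.4]
```

View pics/w3.png

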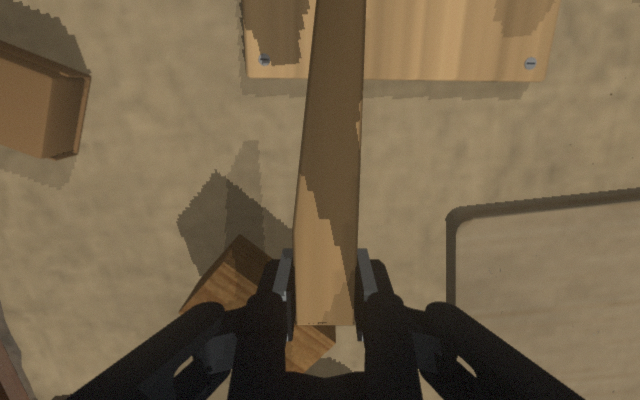

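View pics/s3.png

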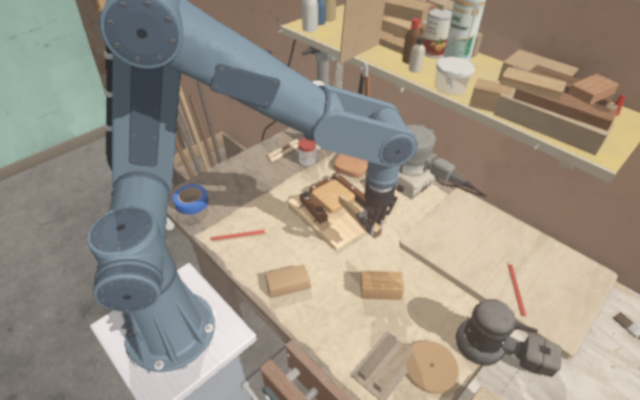

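```bash
python3 - <<'E'
from h import *
import pickle
d=pickle.load(open('w3.pkl','rb'))
P=ray(d,[(246,79),(547,81)],15); print(P.round(1)); v=P[1]-P[0]; print(np.linalg.norm(v),np.degrees(np.arctan2(v[1],v[0]))+90)
a=np.ascontiguousarray(d['image'][:,:,::-1])
cv2.imwrite('pics/w3z.png',cv2.resize(a[0:110,220:580],None,fx=2.2,fy=2.2,interpolation=cv2.INTER_CUBIC))
E
```

```text
[[ 492.6 -110.8   15. ]
 [ 703.  -130.7   15. ]]
211.39568628351523 84.60649789900354
```

View pics/w3z.png

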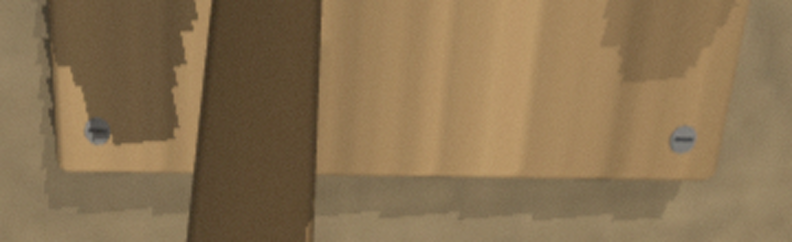

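```bash
python3 - <<'E'
from h import *
import pickle
D=pickle.load(open('d0.pkl','rb'));d=D['top']
f=lambda L:np.array(L,float)/3+[190,130]-1/3
th=np.radians(84.55);R=np.array([[np.cos(th),-np.sin(th)],[np.sin(th),np.cos(th)]]);o=np.array([611.6,43.7])
C=lambda P:((P[:,:2]-o)@R).round(1).tolist()
print('board',C(ray(d,f([(318,87),(424,97),(411,197),(305,183)]),41)))
print('stop',C(ray(d,f([(295,194),(418,219),(411,254),(289,224)]),43)))
a=d['image'][:,:,::-1]
cv2.imwrite('pics/z3.png',cv2.resize(a[170:225,270:340],None,fx=10,fy=10,interpolation=cv2.INTER_CUBIC))
w=pickle.load(open('w1.pkl','rb'));a=w['image'][:,:,::-1]
cv2.imwrite('pics/z4.png',cv2.resize(a[110:350,0:180],None,fx=3.3,fy=2.5,interpolation=cv2.INTER_CUBIC))
E
```

```text
board [[58.3, -74.9], [-51.6, -78.1], [-50.9, 28.3], [58.0, 27.4]]
stop [[66.5, 40.4], [-60.6, 50.4], [-57.9, 87.0], [68.3, 71.9]]
```

View pics/z3.png

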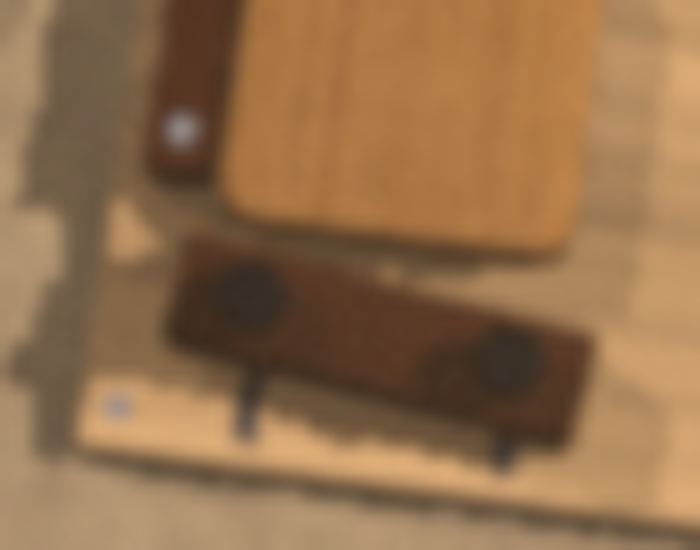

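View pics/z4.png

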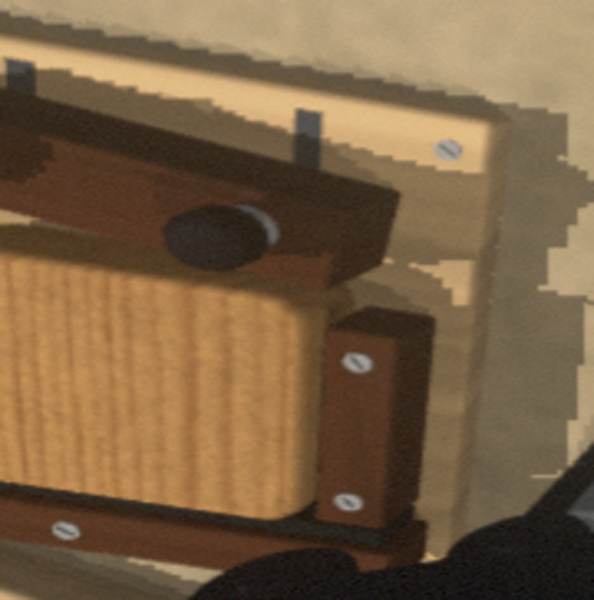

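```bash
python3 - <<'E'
from h import *
go(540.2,-202.7,32,-5.45)
E
```

```text
t 4.43 pos [ 541.6 -200.3  125.8] yaw -5.02 F [-1.3  0.1 -1.2] op 25.1 q [-0.56  0.3   1.69 -0.    1.15 -0.47]
DELTA [-0.002, -0.001, 0.008] [-2.6, -1.0, 93.8]
```

Request:
step_arm(deltas=[0,0,0.008,-2.5,-1,40,10,0,0,0.008,-2.5,-1,80,10,0,0,0.008,-2.5,-1,94,10,0,0,0.008,-2.5,-1,94,10,0,0,0.008,-2.5,-1,94,10])

```text
time: 4.85
tool_pos: [540.4, -202.6, 32.0]
tool_rot: [-2.324, -2.11, 0.001]
contact_force: [-0.4, -0.4, 0.4]
opening: 25.0
```

```bash
python3 - <<'E'
from h import *
go(540.2,-202.7,32,-5.45)
d=snap('scene');t=snap('top')
A=cv2.resize(d['image'][140:290,270:430,::-1],None,fx=4,fy=4,interpolation=cv2.INTER_CUBIC)
cv2.imwrite('pics/s4.png',A)
A=cv2.resize(t['image'][130:260,270:430,::-1],None,fx=4,fy=4,interpolation=cv2.INTER_CUBIC)
cv2.imwrite('pics/t4.png',A)
E
```

```text
t 4.85 pos [ 540.4 -202.6   32. ] yaw -5.52 F [-0.4 -0.4  0.4] op 25.0 q [-0.56  0.44  1.72  0.    0.98 -0.47]
DELTA [-0.002, -0.001, -0.001] [-0.2, -0.2, 0.0]
```

View pics/s4.png

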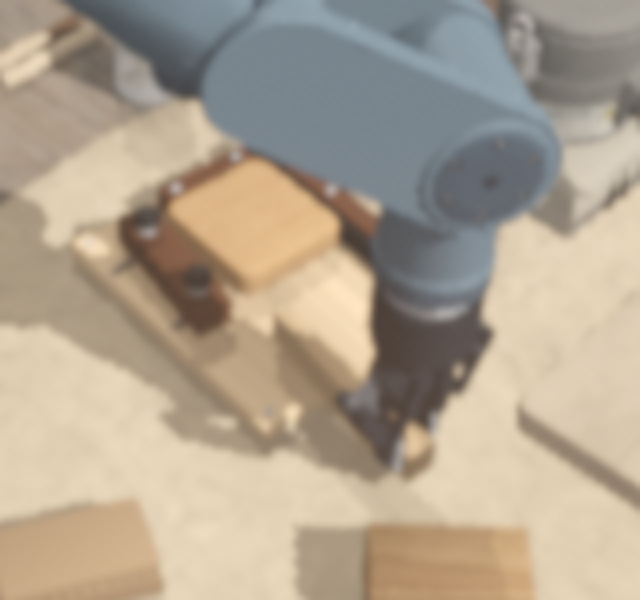

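View pics/t4.png

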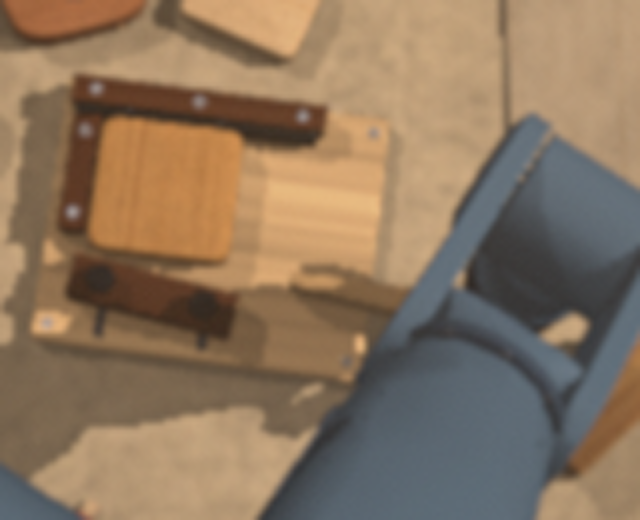

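Request:
step_arm(deltas=[0,0,0,15,0,0,10,0,0,0,30,0,0,10,0,0,0,40,0,0,10,0,0,0,50,0,0,10,0,0,0,50,0,0,10])

```text
time: 5.37
tool_pos: [546.0, -151.0, 33.1]
tool_rot: [-2.325, -2.113, -0.001]
contact_force: [-0.1, 0.0, -1.4]
opening: 24.7
```

Request:
step_arm(deltas=[0,0,0,10,0,0,10,0,0,0,20,0,0,10,0,0,0,20,0,0,10])

```text
time: 5.62
tool_pos: [547.7, -131.9, 32.6]
tool_rot: [-2.326, -2.11, -0.0]
contact_force: [-0.5, 0.6, -1.0]
opening: 24.8
```

Request:
step_arm(deltas=[0,0,0,0,0,2,10,0,0,0,0,0,3,10])

```text
time: 5.78
tool_pos: [547.8, -133.9, 29.6]
tool_rot: [2.327, 2.11, -0.0]
contact_force: [-0.3, -0.1, -0.4]
opening: 24.7
```

```bash
python3 - <<'E'
from h import *
go(540.2,-202.7,32,-5.45)
t=snap('top')
A=cv2.resize(t['image'][130:260,270:430,::-1],None,fx=4,fy=4,interpolation=cv2.INTER_CUBIC)
cv2.imwrite('pics/t5.png',A)
E
```

```text
t 5.78 pos [ 547.8 -133.9   29.6] yaw -5.6 F [-0.3 -0.1 -0.4] op 24.7 q [-0.45  0.42  1.76 -0.    0.96 -0.35]
DELTA [-0.0, 0.0, -0.003] [-69.3, -0.9, -2.4]
```

View pics/t5.png

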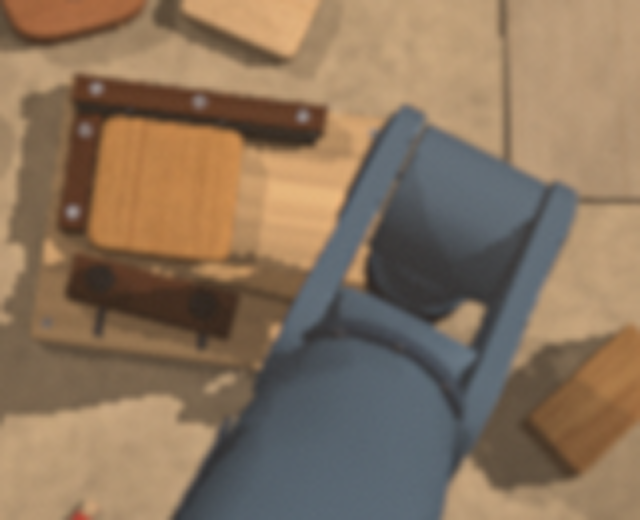

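Request:
step_arm(deltas=[0,0,0,0,0,1.5,10,0,0,0,0,0,3,10])

```text
time: 6.0
tool_pos: [547.8, -134.2, 26.6]
tool_rot: [2.328, 2.109, -0.0]
contact_force: [0.4, 0.3, -0.8]
opening: 25.2
```

Request:
step_arm(deltas=[0,0,0,0,0,1,10,0,0,0,0,0,2,10])

```text
time: 6.17
tool_pos: [547.8, -134.3, 25.6]
tool_rot: [-2.328, -2.11, 0.001]
contact_force: [-6.4, 0.8, 17.1]
opening: 24.5
```

Request:
step_arm(deltas=[0,0,0,0,0,-1.2,10,0,0,0,0,0,-1.2,10])

```text
time: 6.33
tool_pos: [548.0, -134.1, 26.2]
tool_rot: [2.327, 2.109, 0.0]
contact_force: [0.5, -0.6, -0.8]
opening: 25.2
```

Request:
step_arm(deltas=[0,0,0,0,0,0,60,0,0,0,0,0,0,60,0,0,0,0,0,0,60,0,0,0,0,0,0,60])

```text
time: 6.67
tool_pos: [547.8, -133.8, 25.9]
tool_rot: [-2.328, -2.11, 0.0]
contact_force: [0.0, 0.6, 0.2]
opening: 51.3
```

Request:
step_arm(deltas=[0,0,0,0,0,-40,60,0,0,0,0,0,-80,100,0,0,0,0,0,-120,100,0,0,0,-20,0,-150,100,0,0,0,-60,0,-150,100,0,0,0,-60,0,-150,100,0,0,0,-60,0,-150,100])

```text
time: 7.25
tool_pos: [541.9, -195.3, 176.5]
tool_rot: [2.33, 2.106, 0.0]
contact_force: [-0.1, -0.0, -0.5]
opening: 85.7
```

```bash
python3 - <<'E'
from h import *
import pickle
go(540.2,-202.7,32,-5.45)
t=snap('top')
A=cv2.resize(t['image'][130:260,270:430,::-1],None,fx=4,fy=4,interpolation=cv2.INTER_CUBIC)
cv2.imwrite('pics/t6.png',A)
d=snap('wrist','w6.png'); pickle.dump((t,d),open('w6.pkl','wb'))
E
```

```text
t 7.25 pos [ 541.9 -195.3  176.5] yaw -5.78 F [-0.1 -0.  -0.5] op 85.7 q [-0.55  0.24  1.66 -0.    1.25 -0.45]
DELTA [0.001, 0.001, -0.006] [-7.4, -1.1, 144.6]
```

View pics/t6.png

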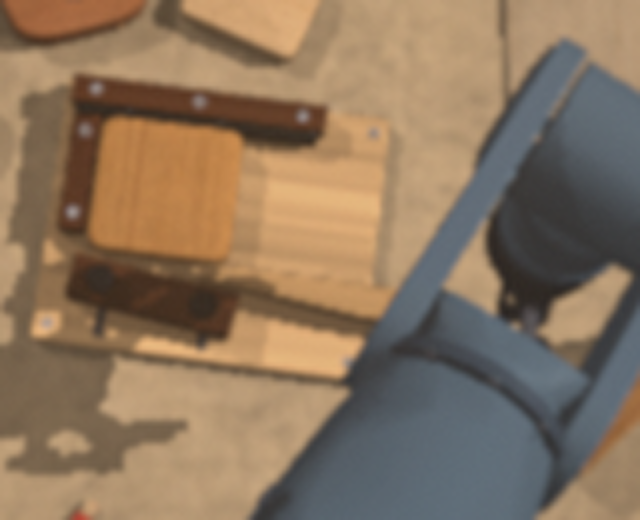

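View pics/w6.png

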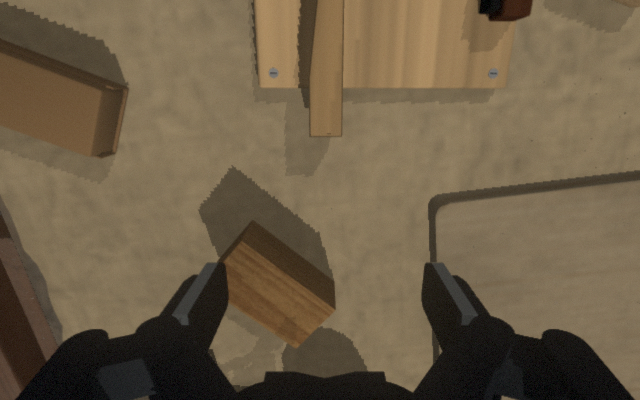

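```bash
python3 - <<'E'
from h import *
import pickle
t,d=pickle.load(open('w6.pkl','rb'))
a=np.ascontiguousarray(d['image'][:,:,::-1])
cv2.imwrite('pics/w6z.png',cv2.resize(a[200:370,180:360],None,fx=3.5,fy=3.5,interpolation=cv2.INTER_CUBIC))
th=np.radians(84.55);R=np.array([[np.cos(th),-np.sin(th)],[np.sin(th),np.cos(th)]]);o=np.array([611.6,43.7])
P=ray(d,[(310.5,135.5),(342,135.5),(343.5,10)],47);print(((P[:,:2]-o)@R).round(1))
E
```

```text
[[-200.1   58.9]
 [-200.2   34. ]
 [-111.6   33.9]]
```

View pics/w6z.png

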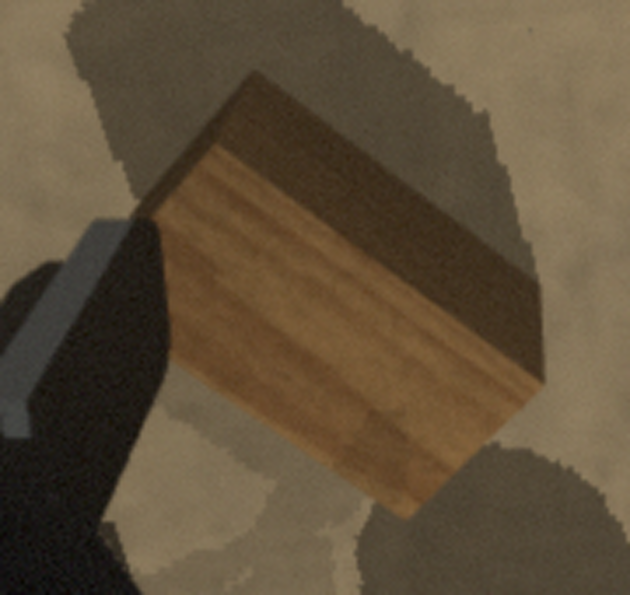

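```bash
python3 - <<'E'
from h import *
import pickle
t,d=pickle.load(open('w6.pkl','rb'))
P=ray(d,np.array([(217,147),(543,383),(407,518)])/3.5+[180,200]-.35,50)[:,:2];print(P.round(1))
v=P[1]-P[0];w=P[2]-P[1];print(np.linalg.norm(v),np.linalg.norm(w),np.degrees(np.arctan2(v[1],v[0])),np.degrees(np.arctan2(w[1],w[0])),'c',(P[0]+P[2])/2)
c=(P[0]+P[2])/2
# orient: long axis yaw options
yl=np.degrees(np.arctan2(v[1],v[0]))
for y in (yl+90,yl-90): go(c[0],c[1],150,y)
E
```

```text
[[ 464.3 -234.4]
 [ 538.5 -311.4]
 [ 496.9 -351.9]]
106.88946671690661 58.09184869319555 -46.03037203010986 -135.80248728628018 c [ 480.60149214 -293.16084004]
t 7.35 pos [ 541.3 -193.   175.1] yaw -5.65 F [-0.  -0.2  1.5] op 85.6 q [-0.55  0.24  1.66  0.    1.25 -0.45]
DELTA [-0.001, -0.002, -0.866] [-105.7, -50.5, 25.0]
t 7.35 pos [ 541.3 -193.   175.1] yaw -5.65 F [-0.  -0.2  1.5] op 85.6 q [-0.55  0.24  1.66  0.    1.25 -0.45]
DELTA [-0.002, 0.001, 2.275] [-105.7, -50.5, 25.0]
```

```bash
python3 - <<'E'
from h import *
go(481,-292,90,44.1)
E
```

```text
t 7.35 pos [ 541.3 -193.   175.1] yaw -5.65 F [-0.  -0.2  1.5] op 85.6 q [-0.55  0.24  1.66  0.    1.25 -0.45]
DELTA [-0.001, -0.002, -0.868] [-104.6, -50.2, 85.0]
```

Request:
step_arm(deltas=[0,0,-0.12,-18,-8,15,100,0,0,-0.24,-36,-16,30,100,0,0,-0.36,-54,-25,45,100,0,0,-0.48,-72,-34,60,100,0,0,-0.6,-88,-42,70,100,0,0,-0.72,-104,-50,80,100,0,0,-0.84,-104,-50,85,100,0,0,-0.867,-104,-50,85,100,0,0,-0.867,-104,-50,85,100])

```text
time: 8.1
tool_pos: [481.3, -290.6, 89.4]
tool_rot: [-1.223, -2.891, -0.002]
contact_force: [0.3, 0.4, -0.3]
opening: 85.2
```

```bash
python3 - <<'E'
from h import *
go(481,-292,10,44.1)
d=snap('wrist','w7.png')
E
```

```text
t 8.1 pos [ 481.3 -290.6   89.4] yaw 44.14 F [ 0.3  0.4 -0.3] op 85.2 q [-0.75  0.32  1.74  0.    1.08 -1.52]
DELTA [0.0, -0.003, 0.001] [-1.1, -1.2, 79.4]
```

View pics/w7.png

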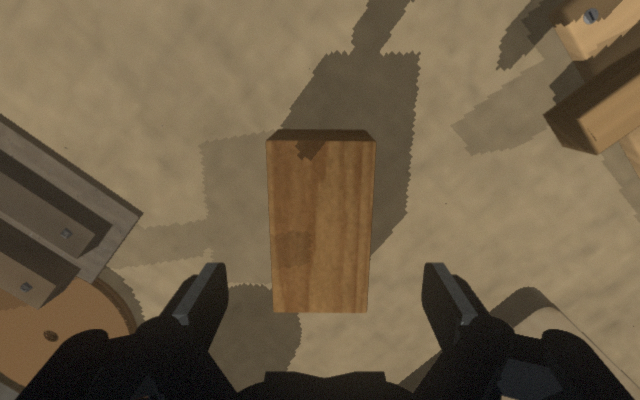

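```bash
python3 - <<'E'
from h import *
s=ctrl.state();d=snap('wrist');R=Ro.from_rotvec(s['tool_rot']).as_matrix()
print(((ray(d,[(266,141),(376,141),(368,312),(273,312)],50)-s['tool_pos'])@R).round(1))
E
```

```text
[[ 53.  -31.8  40. ]
 [ 53.   27.1  40. ]
 [-55.5  27.1  39.8]
 [-55.5 -33.3  39.8]]
```

Request:
step_arm(deltas=[0,0,0,-1,-2.5,40,100,0,0,0,-1,-2.5,70,100,0,0,0,-1,-2.5,79,100,0,0,0,-1,-2.5,79,100])

```text
time: 8.53
tool_pos: [479.2, -292.1, 9.2]
tool_rot: [-1.224, -2.887, -0.004]
contact_force: [-0.2, 0.7, -0.5]
opening: 85.4
```

Request:
step_arm(deltas=[0,0,0,0,0,0,40,0,0,0,0,0,0,40,0,0,0,0,0,0,40,0,0,0,0,0,0,40,0,0,0,0,0,0,40])

```text
time: 8.95
tool_pos: [482.5, -295.7, 14.3]
tool_rot: [1.224, 2.889, -0.002]
contact_force: [1.0, 1.2, 7.0]
opening: 58.8
```

Request:
step_arm(deltas=[0,0,0,0,0,-30,40,0,0,0,0,0,-60,40,0,0,0,0,0,-60,40,0,0,0,0,0,-60,40])

```text
time: 9.28
tool_pos: [482.4, -295.9, 74.6]
tool_rot: [1.224, 2.888, -0.003]
contact_force: [-0.8, 0.4, -1.8]
opening: 59.6
```

```bash
python3 - <<'E'
from h import *
# block front initially 30mm short of butt: tool cradle x = -200-55-30=-285, y=46.5
th=np.radians(84.55);ex=np.array([np.cos(th),np.sin(th)]);ey=np.array([-ex[1],ex[0]]);p=np.array([611.6,43.7])-285*ex+46.5*ey
print(p); go(p[0],p[1],70,-5.45)
d=snap('wrist','w8.png')
E
```

```text
[ 538.2417404  -235.59521254]
t 9.28 pos [ 482.4 -295.9   74.6] yaw 44.06 F [-0.8  0.4 -1.8] op 59.6 q [-0.76  0.35  1.75 -0.    1.04 -1.53]
DELTA [0.002, 0.005, 0.864] [4.5, 82.1, 4.6]
```

View pics/w8.png

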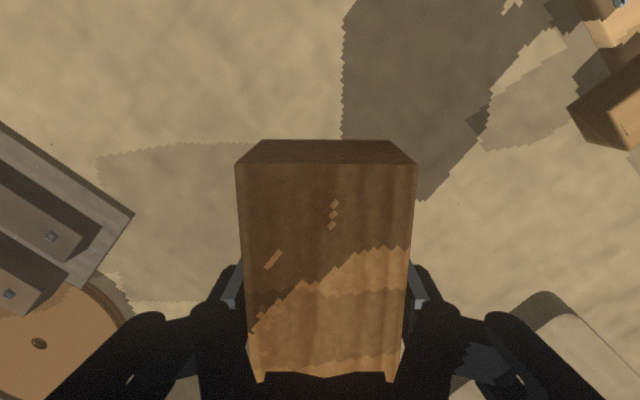

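Request:
step_arm(deltas=[0,0,0.12,0,20,4,40,0,0,0.24,1,40,4,40,0,0,0.36,2,55,4,40,0,0,0.48,3,70,4,40,0,0,0.6,4,82,4,40,0,0,0.72,4.5,82,4,40,0,0,0.84,4.5,82,4,40,0,0,0.864,4.5,82,4,40,0,0,0.864,4.5,82,4,40,0,0,0.864,4.5,82,4,40])

```text
time: 10.17
tool_pos: [536.0, -234.1, 67.1]
tool_rot: [-2.32, -2.116, 0.001]
contact_force: [0.5, -0.7, -2.8]
opening: 59.0
```

```bash
python3 - <<'E'
from h import *
go(538.2,-235.6,34,-5.45)
s=ctrl.state();d=snap('wrist','w9.png');R=Ro.from_rotvec(s['tool_rot']).as_matrix()
import pickle;pickle.dump((s,d),open('w9.pkl','wb'))
E
```

```text
t 10.17 pos [ 536.  -234.1   67.1] yaw -5.28 F [ 0.5 -0.7 -2.8] op 59.0 q [-0.61  0.4   1.69 -0.    1.05 -0.52]
DELTA [-0.001, -0.001, 0.003] [-1.4, 2.3, 33.0]
```

View pics/w9.png

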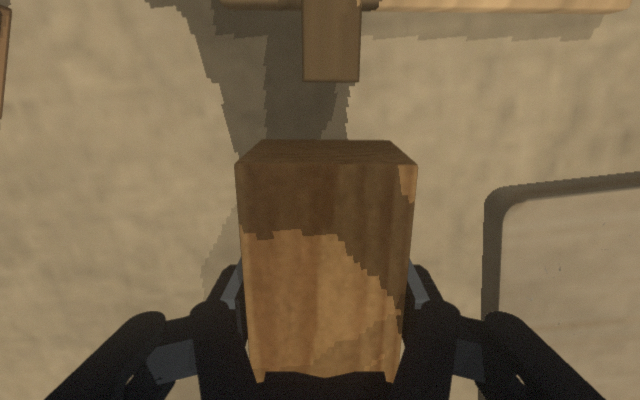

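```bash
python3 - <<'E'
from h import *
import pickle
s,d=pickle.load(open('w9.pkl','rb'));R=Ro.from_rotvec(s['tool_rot']).as_matrix()
print(((ray(d,[(303,80),(360,80)],47)-s['tool_pos'])@R).round(1))
for z in (67.1+36,67.1+40): print(((ray(d,[(236,163),(418,163)],z)-s['tool_pos'])@R).round(1))
E
```

```text
[[ 83.1 -10.4  20.1]
 [ 83.1  15.3  20.1]]
[[ 57.3 -28.9 -36. ]
 [ 57.4  29.1 -36. ]]
[[ 58.2 -27.8 -40. ]
 [ 58.2  28.  -40. ]]
```

Request:
step_arm(deltas=[0,0,0.002,0,2.5,20,40,0,0,0.002,0,2.5,31,40,0,0,0.002,0,2.5,31,40,0,0,0.002,0,2.5,31,40])

```text
time: 10.55
tool_pos: [538.1, -234.0, 35.9]
tool_rot: [-2.324, -2.11, 0.001]
contact_force: [0.0, 0.8, -1.6]
opening: 59.0
```

Request:
step_arm(deltas=[0,0,0,8,0,0,40,0,0,0,14,0,0,40,0,0,0,18,0,0,40,0,0,0,20,0,0,40,0,0,0,20,0,0,40])

```text
time: 10.97
tool_pos: [541.4, -213.9, 37.4]
tool_rot: [2.325, 2.112, 0.0]
contact_force: [-0.5, 0.4, -2.4]
opening: 59.1
```

```bash
cat >> h.py <<'E'
def st():
    s=ctrl.state();th=np.radians(84.55);ex=np.array([np.cos(th),np.sin(th)]);ey=np.array([-ex[1],ex[0]]);p=s['tool_pos'][:2]-[611.6,43.7];F=s['contact_force']
    print('t',round(s['time'],2),'cr x,y',(p@ex).round(1),(p@ey).round(1),'z',s['tool_pos'][2].round(1),'Fx',(F[:2]@ex).round(1),'Fy',(F[:2]@ey).round(1),'Fz',F[2].round(1))
E
python3 -c "
from h import *
st();snap('wrist','w10.png')"
```

```text
t 10.97 cr x,y -263.1 45.4 z 37.4 Fx 0.4 Fy 0.6 Fz -2.4
```

View pics/w10.png

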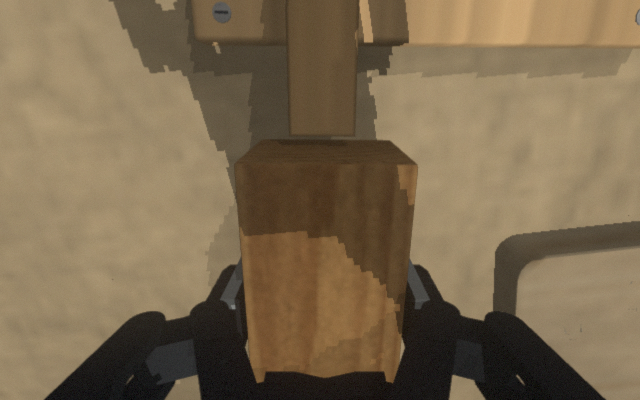

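Request:
step_arm(deltas=[0,0,0,3,0,0,40,0,0,0,6,0,0,40,0,0,0,9,0,0,40,0,0,0,12,0,0,40,0,0,0,15,0,0,40,0,0,0,18,0,0,40,0,0,0,21,0,0,40,0,0,0,24,0,0,40,0,0,0,27,0,0,40,0,0,0,30,0,0,40])

```text
time: 11.85
tool_pos: [544.1, -184.4, 37.0]
tool_rot: [2.326, 2.111, -0.0]
contact_force: [0.1, -0.6, -1.0]
opening: 59.3
```

Request:
step_arm(deltas=[0,0,0,2,0,0,40,0,0,0,4,0,0,40,0,0,0,6,0,0,40,0,0,0,8,0,0,40])

```text
time: 12.18
tool_pos: [544.8, -176.6, 37.0]
tool_rot: [-2.327, -2.111, 0.0]
contact_force: [-0.0, -1.0, -0.2]
opening: 59.0
```

```bash
python3 -c "
from h import *
st();snap('wrist','w11.png')
A=cv2.resize(snap('top')['image'][130:260,270:430,::-1],None,fx=4,fy=4,interpolation=cv2.INTER_CUBIC)
cv2.imwrite('pics/t11.png',A)"
```

```text
t 12.18 cr x,y -225.7 45.5 z 37.0 Fx -1.0 Fy -0.1 Fz -0.2
```

View pics/w11.png

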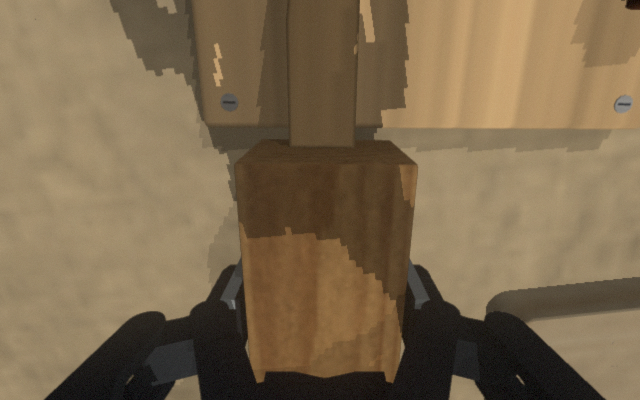

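View pics/t11.png

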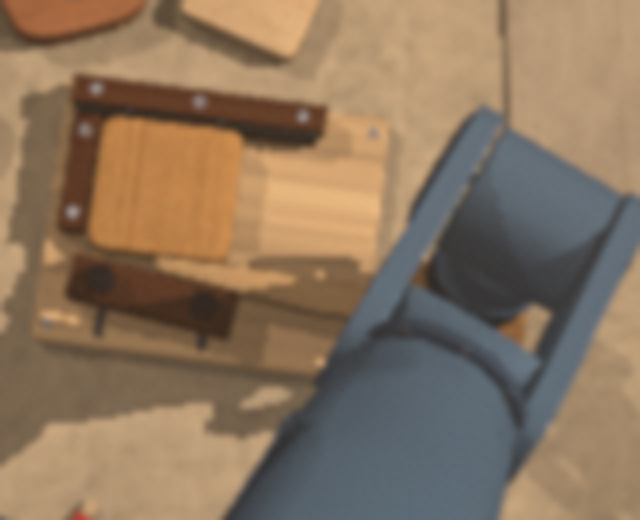

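Request:
step_arm(deltas=[0,0,0,1.2,0,0,40,0,0,0,2.4,0,0,40,0,0,0,3.6,0,0,40,0,0,0,5,0,0,40])

```text
time: 12.62
tool_pos: [545.3, -171.7, 36.9]
tool_rot: [-2.327, -2.111, 0.0]
contact_force: [0.4, -0.1, -1.9]
opening: 59.2
```

Request:
step_arm(deltas=[0,0,0,1.2,0,0,40,0,0,0,2.4,0,0,40,0,0,0,3.6,0,0,40,0,0,0,5,0,0,40])

```text
time: 12.95
tool_pos: [545.8, -166.7, 37.0]
tool_rot: [-2.327, -2.111, 0.0]
contact_force: [0.4, -0.1, -3.5]
opening: 59.1
```

Request:
step_arm(deltas=[0,0,0,1.2,0,0,40,0,0,0,2.4,0,0,40,0,0,0,3.6,0,0,40,0,0,0,5,0,0,40])

```text
time: 13.28
tool_pos: [546.3, -161.8, 37.0]
tool_rot: [2.327, 2.111, 0.0]
contact_force: [0.2, -0.8, -1.3]
opening: 59.5
```

```bash
python3 -c "
from h import *
st()"
```

```text
t 13.28 cr x,y -210.8 45.5 z 37.0 Fx -0.8 Fy -0.2 Fz -1.3
```

Request:
step_arm(deltas=[0,0,0,1.2,0,0,40,0,0,0,2.4,0,0,40,0,0,0,3.6,0,0,40,0,0,0,5,0,0,40])

```text
time: 13.62
tool_pos: [547.1, -157.2, 37.2]
tool_rot: [2.326, 2.11, 0.0]
contact_force: [0.8, -2.5, -1.6]
opening: 59.3
```

Request:
step_arm(deltas=[0,0,0,1.2,0,0,40,0,0,0,2.4,0,0,40,0,0,0,3.6,0,0,40])

```text
time: 13.87
tool_pos: [547.7, -153.9, 37.3]
tool_rot: [2.325, 2.11, 0.0]
contact_force: [2.4, -4.2, -2.9]
opening: 59.1
```

Request:
step_arm(deltas=[0,0,0,1.2,0,0,40,0,0,0,2.4,0,0,40,0,0,0,3.6,0,0,40])

```text
time: 14.12
tool_pos: [548.6, -151.0, 37.7]
tool_rot: [2.324, 2.108, 0.001]
contact_force: [2.8, -6.8, -2.0]
opening: 59.1
```

```bash
python3 -c "
from h import *
st()"
```

```text
t 14.12 cr x,y -199.8 44.2 z 37.7 Fx -6.5 Fy -3.4 Fz -2.0
```

```bash
python3 -c "
from h import *
import pickle
st();snap('wrist','w12.png')
A=cv2.resize(snap('top')['image'][140:225,265:385,::-1],None,fx=6,fy=6,interpolation=cv2.INTER_CUBIC)
cv2.imwrite('pics/t12.png',A)"
```

```text
t 14.12 cr x,y -199.8 44.2 z 37.7 Fx -6.5 Fy -3.4 Fz -2.0
```

View pics/w12.png

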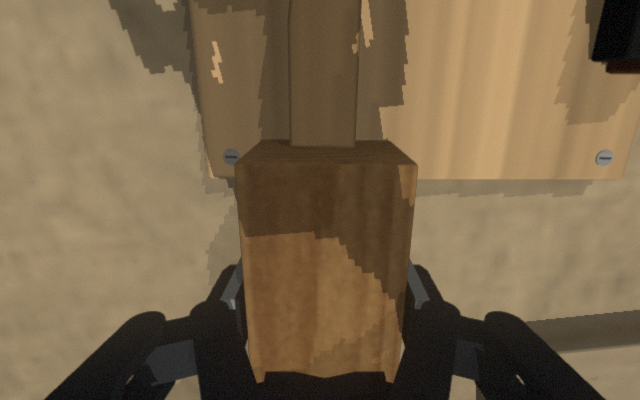

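View pics/t12.png

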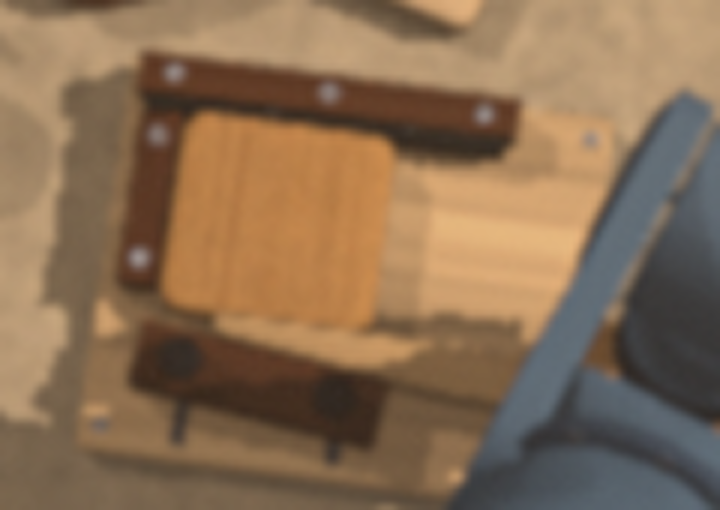

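Request:
step_arm(deltas=[0,0,0,1,0,0,40,0,0,0,2,0,0,40])

```text
time: 14.38
tool_pos: [549.1, -149.4, 37.9]
tool_rot: [2.324, 2.107, 0.001]
contact_force: [3.0, -8.0, -2.0]
opening: 59.6
```

Request:
step_arm(deltas=[0,0,0,1,0,0,40])

```text
time: 14.47
tool_pos: [549.4, -148.6, 38.0]
tool_rot: [2.324, 2.107, 0.001]
contact_force: [4.0, -9.1, -2.5]
opening: 59.4
```

Request:
step_arm(deltas=[0,0,0,1,0,0,40])

```text
time: 14.55
tool_pos: [549.5, -148.0, 38.1]
tool_rot: [2.323, 2.107, 0.0]
contact_force: [1.8, -10.2, -1.1]
opening: 59.6
```

```bash
python3 -c "
from h import *
st()"
```

```text
t 14.55 cr x,y -196.8 43.6 z 38.1 Fx -9.9 Fy -2.8 Fz -1.1
```

Request:
step_arm(deltas=[0,0,0,1,0,0,40,0,0,0,2,0,0,40])

```text
time: 14.72
tool_pos: [550.0, -146.6, 38.3]
tool_rot: [2.322, 2.106, 0.0]
contact_force: [3.2, -11.4, -0.9]
opening: 59.2
```

Request:
step_arm(deltas=[0,0,0,1,0,0,40])

```text
time: 14.8
tool_pos: [550.2, -145.8, 38.4]
tool_rot: [2.322, 2.106, -0.0]
contact_force: [3.7, -12.6, -1.0]
opening: 59.1
```

Request:
step_arm(deltas=[0,0,0,1,0,0,40])

```text
time: 14.88
tool_pos: [550.4, -145.0, 38.5]
tool_rot: [2.322, 2.105, -0.0]
contact_force: [3.1, -13.0, -1.8]
opening: 59.1
```

```bash
python3 -c "
from h import *
st()"
```

```text
t 14.88 cr x,y -193.7 43.0 z 38.5 Fx -12.7 Fy -4.4 Fz -1.8
```

Back off for the end of tap 1.

Request:
step_arm(deltas=[0,0,0,-4,0,0,40,0,0,0,-8,0,0,40,0,0,0,-14,0,0,40,0,0,0,-20,0,0,40,0,0,0,-20,0,0,40])

```text
time: 15.3
tool_pos: [546.0, -162.5, 36.8]
tool_rot: [-2.327, -2.11, 0.0]
contact_force: [0.4, 0.6, -2.5]
opening: 59.0
```

```bash
python3 -c "
from h import *
st();snap('wrist','w13.png')
A=cv2.resize(snap('top')['image'][140:225,265:385,::-1],None,fx=6,fy=6,interpolation=cv2.INTER_CUBIC)
cv2.imwrite('pics/t13.png',A)"
```

```text
t 15.3 cr x,y -211.5 45.8 z 36.8 Fx 0.6 Fy -0.3 Fz -2.5
```

View pics/w13.png

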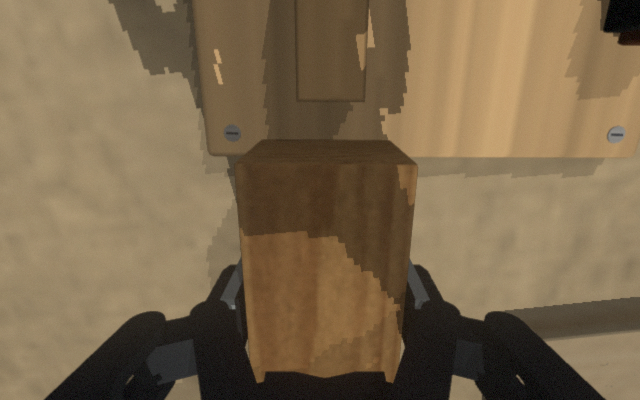

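View pics/t13.png

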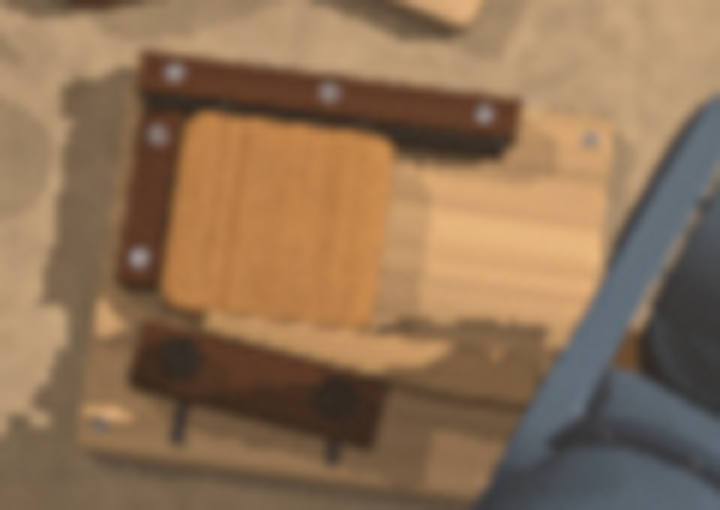

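Request:
step_arm(deltas=[0,0,0,4,0,0,40,0,0,0,8,0,0,40,0,0,0,12,0,0,40,0,0,0,14,0,0,40,0,0,0,15,0,0,40,0,0,0,16,0,0,40])

```text
time: 15.9
tool_pos: [547.9, -145.3, 37.0]
tool_rot: [2.326, 2.112, 0.0]
contact_force: [0.0, -0.7, -1.4]
opening: 58.9
```

Request:
step_arm(deltas=[0,0,0,1,0,0,40,0,0,0,2,0,0,40])

```text
time: 16.07
tool_pos: [548.2, -144.0, 37.1]
tool_rot: [2.326, 2.111, -0.0]
contact_force: [-0.4, -2.2, -2.7]
opening: 59.4
```

```bash
python3 -c "
from h import *
st()"
```

```text
t 16.07 cr x,y -192.9 45.3 z 37.1 Fx -2.2 Fy 0.2 Fz -2.7
```

Request:
step_arm(deltas=[0,0,0,1,0,0,40,0,0,0,2,0,0,40])

```text
time: 16.23
tool_pos: [548.5, -142.4, 37.2]
tool_rot: [2.326, 2.11, -0.0]
contact_force: [0.5, -4.3, -1.9]
opening: 59.3
```

Request:
step_arm(deltas=[0,0,0,1,0,0,40,0,0,0,2,0,0,40])

```text
time: 16.4
tool_pos: [548.9, -140.9, 37.4]
tool_rot: [2.325, 2.11, -0.001]
contact_force: [0.5, -6.7, -2.3]
opening: 59.4
```

```bash
python3 -c "
from h import *
st()"
```

```text
t 16.4 cr x,y -189.7 44.9 z 37.4 Fx -6.7 Fy -1.1 Fz -2.3
```

Request:
step_arm(deltas=[0,0,0,1,0,0,40,0,0,0,2,0,0,40])

```text
time: 16.57
tool_pos: [549.3, -139.6, 37.6]
tool_rot: [2.324, 2.109, -0.001]
contact_force: [-0.3, -9.9, -1.3]
opening: 59.4
```

Request:
step_arm(deltas=[0,0,0,1,0,0,40,0,0,0,2,0,0,40])

```text
time: 16.73
tool_pos: [549.5, -138.5, 37.8]
tool_rot: [2.323, 2.108, -0.003]
contact_force: [-1.5, -13.5, -0.2]
opening: 58.9
```

Request:
step_arm(deltas=[0,0,0,1,0,0,40,0,0,0,2,0,0,40])

```text
time: 16.9
tool_pos: [549.8, -137.5, 38.0]
tool_rot: [2.322, 2.108, -0.004]
contact_force: [-2.6, -17.6, -1.0]
opening: 59.3
```

```bash
python3 -c "
from h import *
st()"
```

```text
t 16.9 cr x,y -186.3 44.3 z 38.0 Fx -17.7 Fy 0.9 Fz -1.0
```

Request:
step_arm(deltas=[0,0,0,-5,0,0,40,0,0,0,-10,0,0,40,0,0,0,-18,0,0,40,0,0,0,-26,0,0,40,0,0,0,-26,0,0,40,0,0,0,-26,0,0,40])

```text
time: 17.4
tool_pos: [546.4, -160.1, 36.9]
tool_rot: [-2.327, -2.11, -0.0]
contact_force: [0.4, -0.6, -1.3]
opening: 59.1
```

```bash
python3 -c "
from h import *
st();snap('wrist','w14.png')"
```

```text
t 17.4 cr x,y -209.1 45.6 z 36.9 Fx -0.5 Fy -0.4 Fz -1.3
```

View pics/w14.png

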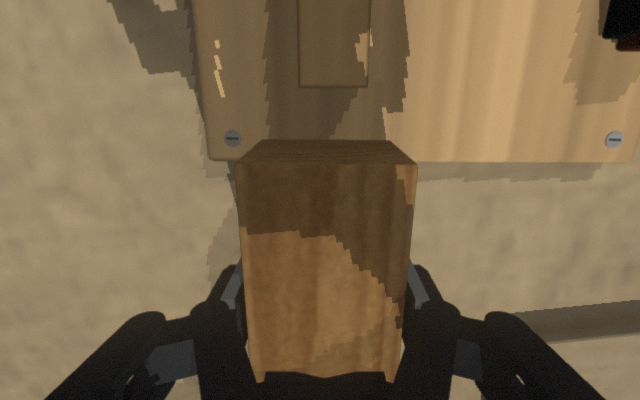

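Request:
step_arm(deltas=[0,0,0,6,2,0,40,0,0,0,12,3,0,40,0,0,0,17,3,0,40,0,0,0,20,3,0,40,0,0,0,21,3,0,40,0,0,0,22,3,0,40])

```text
time: 17.95
tool_pos: [551.5, -137.9, 37.0]
tool_rot: [2.325, 2.112, -0.001]
contact_force: [-1.8, -4.6, -0.5]
opening: 59.1
```

Request:
step_arm(deltas=[0,0,0,1,0,0,40,0,0,0,2,0,0,40])

```text
time: 18.12
tool_pos: [551.6, -137.8, 37.3]
tool_rot: [2.324, 2.111, -0.004]
contact_force: [-4.0, -10.4, -0.6]
opening: 59.3
```

Request:
step_arm(deltas=[0,0,0,1,0,0,40,0,0,0,2,0,0,40])

```text
time: 18.28
tool_pos: [551.6, -137.4, 37.4]
tool_rot: [2.323, 2.11, -0.006]
contact_force: [-5.4, -14.6, -0.1]
opening: 59.3
```

```bash
python3 -c "
from h import *
st()"
```

```text
t 18.28 cr x,y -186.0 42.5 z 37.4 Fx -15.0 Fy 4.0 Fz -0.1
```

Request:
step_arm(deltas=[0,0,0,1,0,0,40,0,0,0,2,0,0,40])

```text
time: 18.45
tool_pos: [551.8, -136.5, 37.6]
tool_rot: [2.322, 2.109, -0.008]
contact_force: [-6.5, -18.2, -0.4]
opening: 59.3
```

```bash
python3 -c "
from h import *
st()"
```

```text
t 18.45 cr x,y -185.1 42.4 z 37.6 Fx -18.8 Fy 4.7 Fz -0.4
```

Request:
step_arm(deltas=[0,0,0,-5,0,0,40,0,0,0,-10,0,0,40,0,0,0,-25,0,0,40,0,0,0,-50,0,-5,40,0,0,0,-80,-5,-10,40,0,0,0,-110,-15,-10,40,0,0,0,-140,-25,-10,40,0,0,0,-150,-30,-10,40,0,0,0,-150,-30,-10,40,0,0,0,-150,-30,-10,40])

```text
time: 19.28
tool_pos: [507.4, -279.0, 46.8]
tool_rot: [-2.328, -2.108, -0.001]
contact_force: [0.3, -0.1, -0.5]
opening: 59.2
```

```bash
python3 -c "
from h import *
st();go(510,-285,18,-5.45);snap('wrist','w15.png')
t=snap('top')
cv2.imwrite('pics/t15.png',cv2.resize(t['image'][130:260,260:450,::-1],None,fx=4,fy=4,interpolation=cv2.INTER_CUBIC))"
```

```text
t 19.28 cr x,y -331.2 73.1 z 46.8 Fx -0.1 Fy -0.3 Fz -0.5
t 19.28 pos [ 507.4 -279.    46.8] yaw -5.68 F [ 0.3 -0.1 -0.5] op 59.2 q [-0.71  0.42  1.72  0.    1.01 -0.61]
DELTA [-0.0, -0.001, -0.004] [-5.7, 3.2, 28.8]
```

View pics/w15.png

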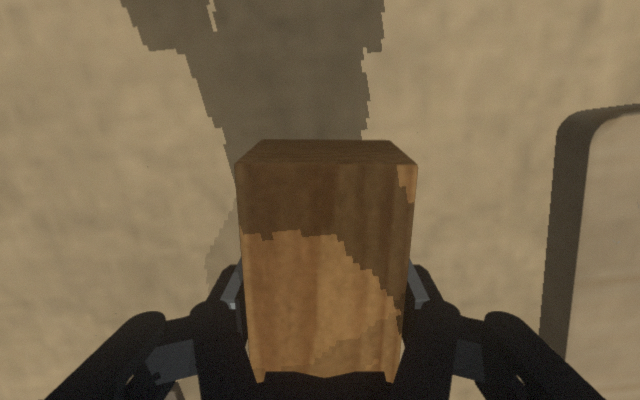

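View pics/t15.png

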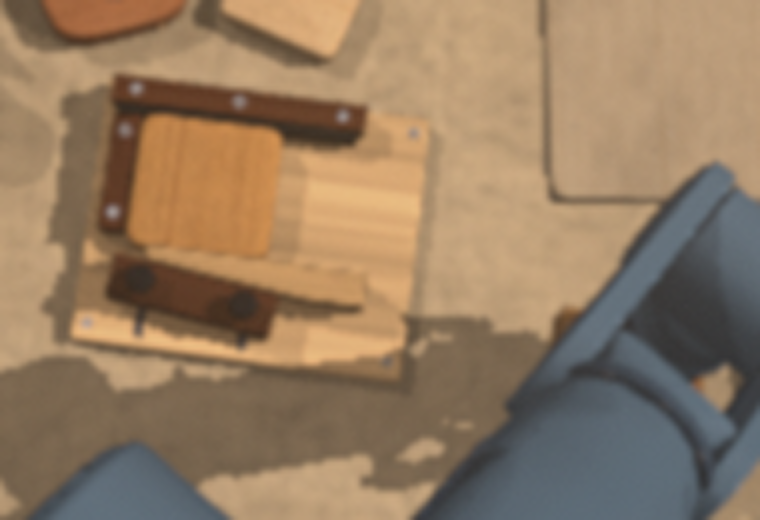

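Request:
step_arm(deltas=[0,0,0,0,0,15,40,0,0,0,0,0,24,40,0,0,0,0,0,28,40,0,0,0,0,0,28,40])

```text
time: 19.72
tool_pos: [507.1, -276.7, 17.4]
tool_rot: [-2.323, -2.11, 0.0]
contact_force: [-0.6, 0.3, -1.8]
opening: 59.1
```

Request:
step_arm(deltas=[0,0,0,0,0,1,40,0,0,0,0,0,2,40])

```text
time: 19.88
tool_pos: [508.3, -278.5, 17.4]
tool_rot: [2.325, 2.111, 0.0]
contact_force: [-0.5, -0.2, -0.8]
opening: 58.9
```

Request:
step_arm(deltas=[0,0,0,0,0,1,40,0,0,0,0,0,2,40])

```text
time: 20.05
tool_pos: [508.1, -278.7, 15.4]
tool_rot: [2.326, 2.111, 0.0]
contact_force: [0.1, -1.0, -2.1]
opening: 59.1
```

Request:
step_arm(deltas=[0,0,0,0,0,1,40])

```text
time: 20.13
tool_pos: [508.0, -278.7, 14.3]
tool_rot: [2.326, 2.111, 0.0]
contact_force: [0.0, 5.5, 8.4]
opening: 59.2
```

Request:
step_arm(deltas=[0,0,0,0,0,1,40])

```text
time: 20.22
tool_pos: [508.1, -278.6, 14.3]
tool_rot: [2.326, 2.111, -0.0]
contact_force: [-5.5, 6.3, 18.8]
opening: 59.1
```

On the bench. Release, rise, and move away so the cameras can see.

Request:
step_arm(deltas=[0,0,0,0,0,-1.5,40,0,0,0,0,0,-1.5,100,0,0,0,0,0,-1.5,100,0,0,0,0,0,-1.5,100,0,0,0,0,0,-1.5,100,0,0,0,0,0,-1.5,100,0,0,0,0,0,-1.5,100])

```text
time: 20.8
tool_pos: [507.7, -278.5, 14.4]
tool_rot: [-2.326, -2.111, -0.0]
contact_force: [-0.2, -0.2, -1.2]
opening: 85.4
```

Request:
step_arm(deltas=[0,0,0,0,0,-35,100,0,0,0,0,0,-70,100,0,0,0,0,0,-110,100,0,0,0,0,0,-150,100,0,0,0,0,0,-180,100,0,0,0,0,0,-200,100,0,0,0,-30,0,-200,100,0,0,0,-70,0,-200,100,0,0,0,-100,0,-200,100,0,0,0,-120,0,-200,100,0,0,0,-120,0,-200,100])

```text
time: 21.72
tool_pos: [495.0, -402.0, 214.3]
tool_rot: [2.33, 2.106, -0.002]
contact_force: [-0.7, 0.6, 1.4]
opening: 85.1
```

```bash
python3 -c "
from h import *
import pickle
st()
t=snap('top');s=snap('scene')
pickle.dump((t,s),open('f.pkl','wb'))
cv2.imwrite('pics/t16.png',cv2.resize(t['image'][120:320,190:450,::-1],None,fx=3,fy=3,interpolation=cv2.INTER_CUBIC))
cv2.imwrite('pics/s16.png',cv2.resize(s['image'][130:330,200:440,::-1],None,fx=3,fy=3,interpolation=cv2.INTER_CUBIC))"
```

```text
t 21.72 cr x,y -454.8 73.7 z 214.3 Fx 0.5 Fy 0.8 Fz 1.4
```

View pics/t16.png

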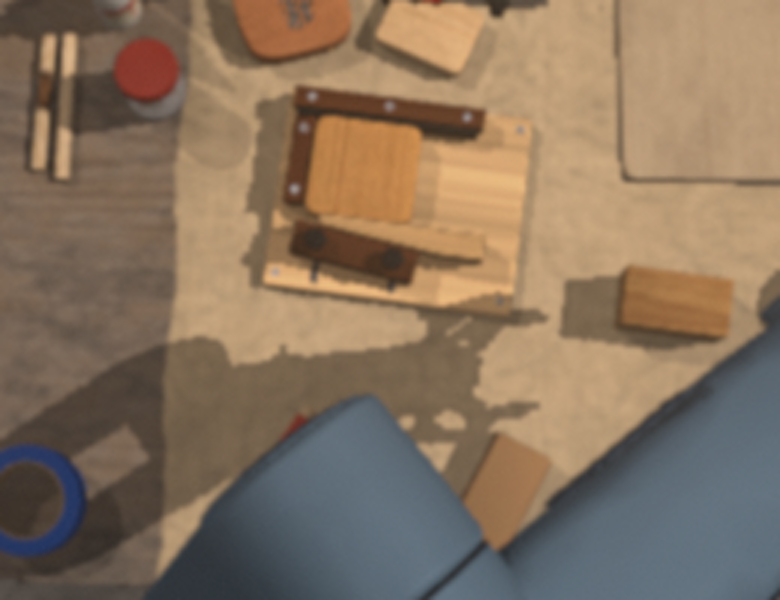

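View pics/s16.png

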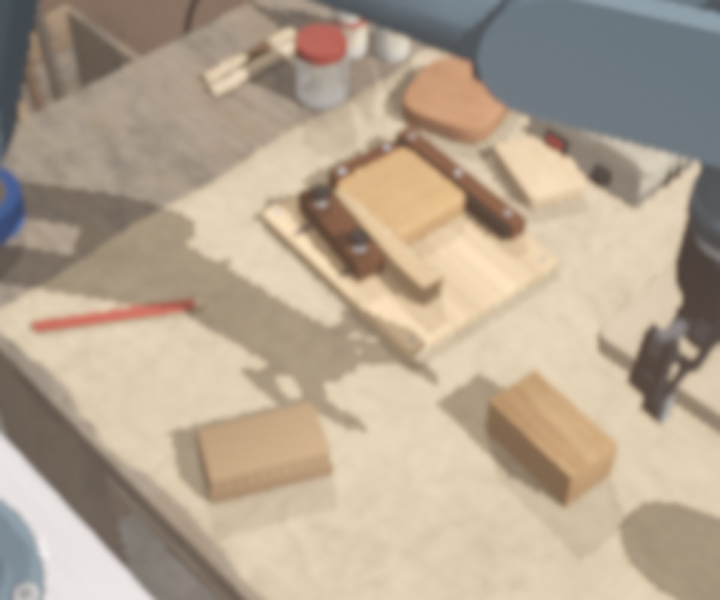

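```bash
python3 - <<'E'
from h import *
import pickle
t,s=pickle.load(open('f.pkl','rb'));D=pickle.load(open('d0.pkl','rb'))
for n,i in(('a',D['top']['image']),('b',t['image'])):
    cv2.imwrite('pics/c%s.png'%n,cv2.resize(i[140:225,270:360,::-1],None,fx=8,fy=7,interpolation=cv2.INTER_CUBIC))
E
```

```text
(no output)
```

View pics/ca.png

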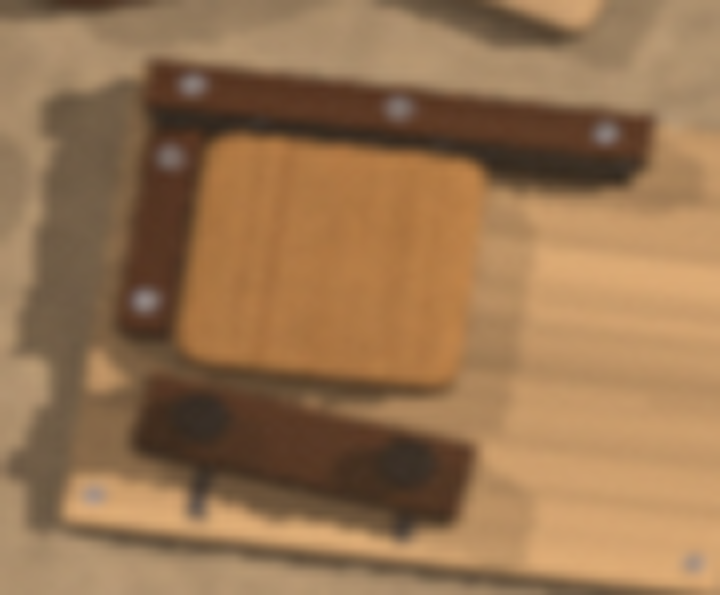

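View pics/cb.png

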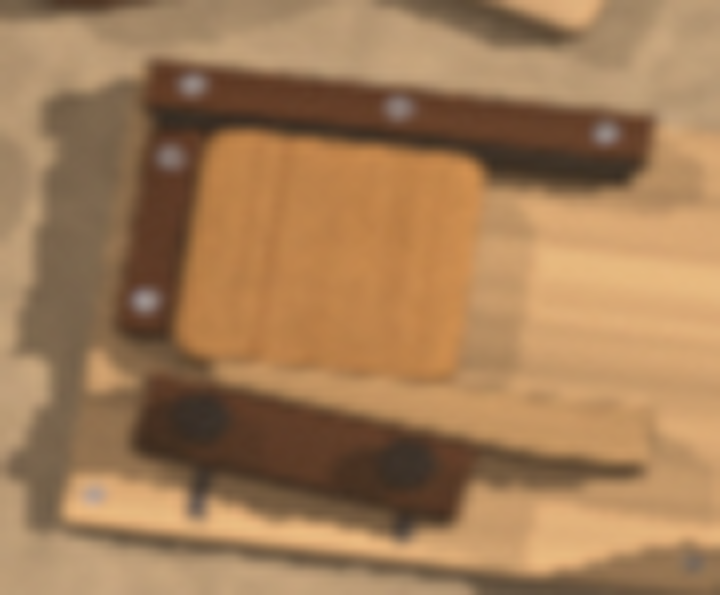

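```bash
python3 -c "
from h import *
st();print(ctrl.sign_off())"
```

```text
t 21.82 cr x,y -450.9 73.4 z 213.9 Fx -0.0 Fy 0.3 Fz 0.4
the job is handed in; nothing more can be done
None
```

The board is wedged in the cradle and the job is handed in at 21.8 s; no verdict was reported.

- **Wedge:** I slipped it in thin end first and let go while loose. The wrist camera put its butt at cradle x = -200 mm, so its nose was at about -30 mm.
- **Taps:** I used the offcut for three separate slow taps, peaking at about 13, 18 and 19 N along the slot. The first of these began as one long push that also slid the loose wedge up to where it binds. On the third tap the wedge moved only about 1–1.5 mm, with the force rising steeply, so I took it as locked.
- **Offcut:** I set it back flat on the bench about 100 mm clear of the cradle and moved the gripper away.

**Last checks:**
- The last pictures show the wedge standing in the slot. The board's edges are parallel to the fence and it has moved up against it.
- The end-stop gap looks closed, but the top view resolves only about 1–2 mm.
- The jar still stands where it was.

**Disagreements:** In the first tap the force reached 13 N before the wedge was really tight. The second tap moved it on at 2–7 N, because part of the first reading was sideways drag. The last tap also had about 5 N of sideways force. I had no direct measure of how hard the wedge presses the board; the tap force is the only indication.

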